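# Set the trip dog of a food slicer's home switch

## Robot

A 6-joint arm with a two-finger parallel gripper is mounted at the origin on a cart in front of the work surface, level with it; the furniture and walls round the work are solid. World frame = base frame: x ahead of the robot, y to its left, z up, the work surface at z = 0. Lengths are in m, angles in rad, forces in N, time in s.
With the tool pointing down it reaches from about 0.3 to 0.75 m from the base axis. Payload 8.5 kg.
Tool frame: the origin (TCP) lies midway between the tips of the shut fingers; the grasp point (between the pads) lies 19 mm behind it (manip.pinch_z is the distance from the TCP to the grasp point, in m); z points along the fingers, y is the line along which they close (so a half turn about z gives the same grasp; the last joint's range is limited). The gripper opens to 88 mm and grips with 3 to 60 N. Pads are 18 mm wide; open, the fingers measure 123 mm over their backs; the gripper's body (75 mm by 187 mm) begins 45 mm behind the grasp point.
Start: joints at [1.072, 0.381, 1.297, -0, 1.464, -0.215], TCP at [0.154, 0.528, 0.239] pointing down, gripper open.
Joint ranges: [-3.11, 3.11], [-0.89, 2.33], [0.22, 2.48], [-1.42, 4.56], [0.17, 2.85], [-2.88, 2.88]. Speed limits (rad/s): [2.39, 2.39, 3.14, 3.14, 3.14, 3.14].

## Interface

Orientations are given as a rotation vector (axis times angle).
In Python, from plant import manip gives the robot as it stands.
- The arm moves only by the shell command python3 -m crank 'ROWS' [FORCE]. ROWS is JSON, a list of rows, each a list of 7 numbers: the shift along the tool's x, y, z in m, then the turn, a rotation vector about the tool's x, y, z in degrees, then the closure, from 0 (fully open) to 1 (shut). In form: [[tx, ty, tz, rx, ry, rz, gripper], ...]. A call has 1 to 12 rows; each row shifts and turns the commanded pose from where the row before left it, along the tool's axes as they then stand; what a row does not reach is not made up. A row lasts 1/8 s, in which the tool goes at most 62.5 mm and 10.7 degrees, less where a joint would pass 70% of its speed; a pose out of reach is approached as far as the arm can. A call with a gripper value outside its range is refused whole. The fingers move at their own pace and stop on an object; FORCE is the grip in N (left out, the last holds). Time passes only in rows, so rows that do not move let the fingers close. It gives the time, the measured TCP pose, the force, the opening and the grip force at its end, in the units of the state.
- manip.get_state(): the state, without advancing time (a new reading comes with each control period).
- manip.snapshot(name): name is "side" or "top" or "wrist"; returns the picture (480x640x3 uint8, red, green, blue); there is no depth.
- manip.get_calibration(name): a dict with "mtx" (3x3 intrinsics, pixels), "R" (3x3) and "t" (3): a world point X has camera coordinates R X + t. Camera axes: x right, y down, z forward; pixel columns grow to the right and rows downward; lengths in m; the calibration is good to about 2 mm. A picture is of the moment at which its call begins: read the wrist's pose just before it. get_calibration takes no time and is no camera call; for the wrist camera it gives the pose at the moment of the call.
- manip.close_job(): hands the job in; it is judged then, once.
The state is a dict: "clock": time; "joints": joint angles; "qvel": joint speeds; "effort": joint torques, N m; "tool_pos": TCP position; "eef_rot": TCP orientation; "wrist_force": force on the tool from outside, world axes, zero at the start; "moment": the same for the moment, N m; "opening": finger opening in m; "gripper_force": force on a finger pad.
Only numpy, scipy, OpenCV 4.12 (cv2) and the standard library are available. Lean on these libraries where they do the work, as an engineer would, in place of code of your own. Each camera call takes 0.05 s, during which the arm holds its last target. There are 200 camera calls.

## Task

The cover is off the home switch of the food slicer and its trip dog has to be set. Push the carriage fully home, to the left against its stop; then slide the small steel trip dog along the carriage's front bar towards the roller lever microswitch just until the switch clicks, and no further. Check the setting by drawing the carriage well away, until the lever springs free, and pushing it fully home again; leave it home with the switch clicked by the dog, let go, and leave everything else on the worktop where it is.

Things in the scene. Friction and masses are not known exactly. Their poses are not given: they have to be found in the camera images.
- slicer: electric food slicer, fixed: white base 230 x 380 x 30 mm (front edge at x = -0.125, ends at y = +-0.19), blade tower at the back, 182 mm high. Origin on the worktop; x points from the front to the tower, y along the carriage's travel towards home, z up. The nearest tall parts, blade and plate, are at x = +0.012 and beyond
- carriage (a joint): travel of the carriage, m: 0 is fully home against its stop at the slicer's +y end, growing to 0.100 as it is drawn away along the slicer's -y. It stays where it is left; friction about 5.5 N, and once the dog is set, pushing it home past the click takes about 13 N in all
- carriage_grip (a point): middle of the top of the carriage's black grip on the white end plate of the tray: 12 mm thick along the slicer's y, 44 mm wide along x, 40 mm high, top 136 mm above the worktop. Axes as the slicer's
- dog_tab (a point): middle of the top of the trip dog's upright steel thumb tab: 10 mm thick along the slicer's y, 22 mm along x, 42 mm high, top 95 mm above the worktop; nose and switch ahead of it are lower than 57 mm. The dog, a stiff spring clip on the carriage's front bar, slides 55 mm along y with 9 N friction, stays put and rides with the carriage; pulled to -y it takes the carriage along
- dog_nose (a point): middle of the flat front end of the dog's nose, an 8 mm square steel bar that reaches 55 mm ahead (slicer +y) of the tab's middle, 41 mm above the worktop; it meets the switch's roller
- switch_plate (a point): middle of the steel plate at the front +y corner of the base that carries the black microswitch (49 x 25 x 17 mm). The switch is screwed through slots, at a place along the slicer's y that differs each time: with the carriage home the nose meets the free roller when it is 25 to 35 mm short (-y) of this point; only touch or sight can tell
- switch_lever (a joint): angle of the roller lever, rad: 0 free; roller 36 mm from the pivot, so 0.01 rad is 0.36 mm of nose travel. The push is 3 N at touch, 4 N at 0.085, then steps to 5.5 N and climbs to about 7 N at 0.12, where it clicks: it snaps on and the push falls to about 2.5 N, the click complete at 0.13; from 0.165 it is 4.5 N. Beyond 0.21 rad it is overtravelled and spoilt. Springs back when let go
- switch_cover: white plastic cover of the switch, 70 x 56 x 20 mm, loose on the worktop right of the slicer; origin at the middle of its underside. To be left alone
- screwdriver: screwdriver with a black handle, 190 mm long, 26 mm thick, lying right of the slicer; origin at the middle of its length on the worktop, x towards the tip. To be left alone
- mug: white mug, 82 x 112 x 94 mm, on the worktop right of the slicer; origin on its underside. To be left alone
- glass: clear drinking glass, 76 mm across, 86 mm high, on the worktop left of the slicer; origin at the middle of its underside. To be left alone

How it is judged:
By the outcome, as a careful person would: the job done as asked, in the order asked, and still so for the second after the job is handed in, with the robot touching nothing.
It also fails if it takes over 72 s, if anything falls off the work surface, if the arm or the gripper's body presses on something with over 40 N, if the wrist force passes 120 N, or if a joint passes its speed limit or range.

## Working session

There is one attempt and no reset: what is moved stays moved. The work goes in short steps, Python scripts to look and compute and a shell command to move; the robot and the scene stay as the last step left them, time stands still between calls to the robot, and variables do not carry over. Pictures are saved under pics/ and viewed, at most 10 in all, crops included, and the job is handed in when it is done.

```bash
mkdir -p pics; python3 - <<'E'
from plant import manip
import cv2
for n in ("top","side"):
    cv2.imwrite(f"pics/{n}0.png",manip.snapshot(n)[:,:,::-1])
    c=manip.get_calibration(n);print(n,c)
s=manip.get_state();print(s)
E
```

```text
top {'mtx': array([[587.45229236,   0.        , 317.19538009],
       [  0.        , 587.45229236, 249.93571309],
       [  0.        ,   0.        ,   1.        ]]), 'R': array([[ 0.18160926, -0.98336543, -0.00324331],
       [-0.77360811, -0.14083333, -0.61781588],
       [ 0.60708201,  0.11471013, -0.78631611]]), 't': array([-0.06322232,  0.48095385,  1.47970224])}
side {'mtx': array([[514.77718777,   0.        , 311.9646025 ],
       [  0.        , 514.77718777, 252.20632894],
       [  0.        ,   0.        ,   1.        ]]), 'R': array([[ 0.99614651, -0.087403  ,  0.00726944],
       [-0.04391954, -0.56886366, -0.82125831],
       [ 0.07591576,  0.81777433, -0.57051025]]), 't': array([-0.52427097,  0.12720023,  1.44241666])}
{'clock': 0.1, 'joints': array([ 1.07168482e+00,  3.81135167e-01,  1.29815290e+00, -5.23190204e-05,
        1.46357541e+00, -2.15300981e-01]), 'qvel': array([-0.00113038, -0.00234974, -0.00216517, -0.00150344,  0.00061013,
       -0.00161388]), 'effort': array([ 2.80504624e-03, -4.38657010e+01, -2.24912775e+01,  7.13835075e-02,
        3.42149602e-02, -7.53448853e-05]), 'tool_pos': array([0.1539042 , 0.52777279, 0.23820681]), 'eef_rot': array([-4.44249034e-01, -3.10962344e+00,  1.89854179e-03]), 'wrist_force': array([ 0.41946848, -0.05630308,  0.7244105 ]), 'moment': array([7.10172296e-02, 2.56911490e-02, 3.85832542e-05]), 'gripper_force': 0.0, 'opening': 0.08797186503853051}
```

View pics/top0.png

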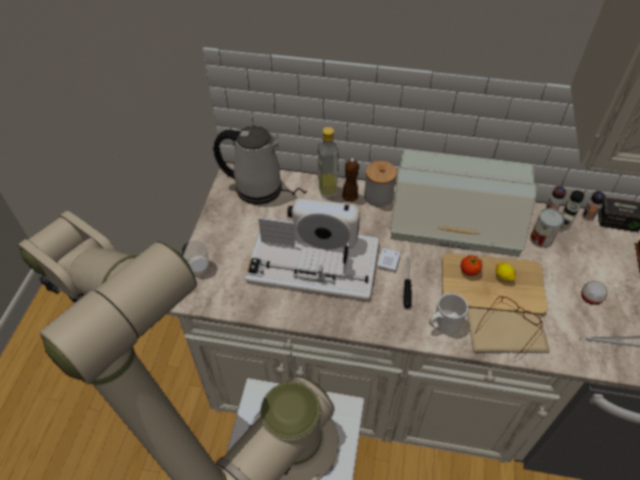

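View pics/side0.png

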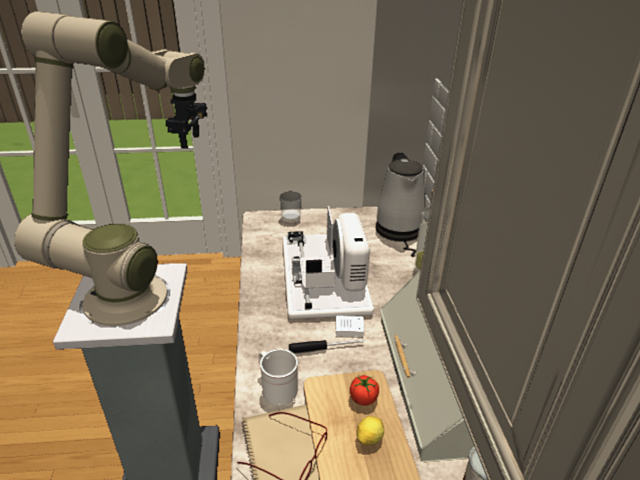

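The top view shows the slicer at about (250–380, 205–295), and the side view shows it at about (285–372, 210–318). I'll enlarge both.

```bash
python3 - <<'E'
import cv2
a=cv2.imread("pics/top0.png")[195:305,235:395]
b=cv2.imread("pics/side0.png")[200:325,270:385]
cv2.imwrite("pics/topc.png",cv2.resize(a,None,fx=5,fy=5,interpolation=cv2.INTER_CUBIC))
cv2.imwrite("pics/sidec.png",cv2.resize(b,None,fx=4.8,fy=4.8,interpolation=cv2.INTER_CUBIC))
E
```

```text
(no output)
```

View pics/topc.png

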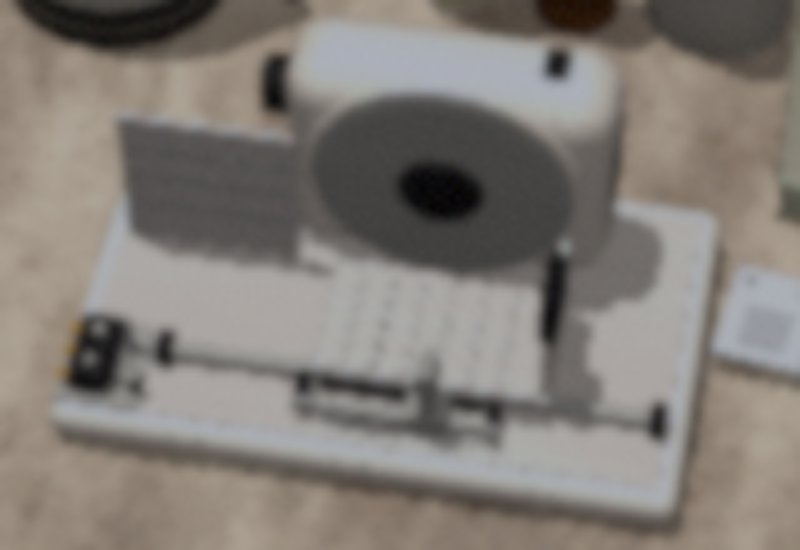

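View pics/sidec.png

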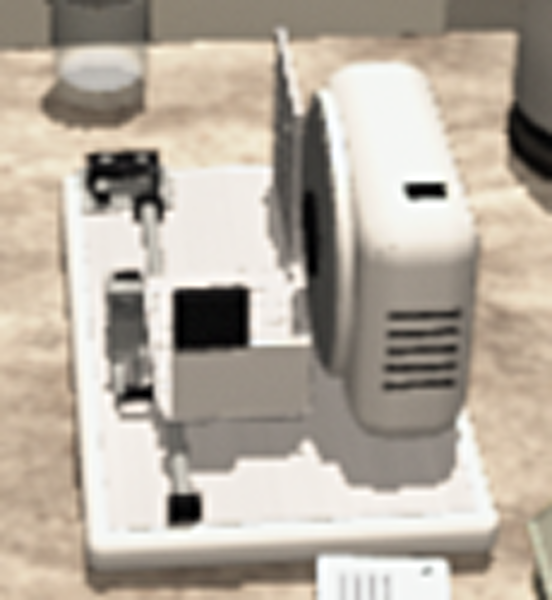

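Reading the crops:
- Top crop, base top corners: front-left (55,412), front-right (672,502), back-right (716,212).
- Grip top: about (556,255) in the top crop and (211,289) in the side crop.
- Tab top: about (430,362) in the top crop.
- Switch: about (95,350) in the top crop.

Next I fit the pose.

```bash
cat > h.py <<'E'
import numpy as np
from plant import manip
C={n:manip.get_calibration(n) for n in("top","side")}
def top(u,v): return np.array([235+(u+.5)/5-.5,195+(v+.5)/5-.5])
def side(u,v): return np.array([270+(u+.5)/4.8-.5,200+(v+.5)/4.8-.5])
def proj(n,X,c=None):
    c=c or C[n]; p=c["mtx"]@(c["R"]@X+c["t"]); return p[:2]/p[2]
def onz(n,uv,z,c=None):
    c=c or C[n]; d=c["R"].T@np.linalg.solve(c["mtx"],[*uv,1]); o=-c["R"].T@c["t"]; return o+d*(z-o[2])/d[2]
E
python3 - <<'E'
from h import *
from scipy.optimize import least_squares
obs=[("top",top(55,412),(-.125,.19,.03)),("top",top(672,502),(-.125,-.19,.03)),("top",top(716,212),(.105,-.19,.03)),
("side",side(66,178),(-.125,.19,.03)),("side",side(90,548),(-.125,-.19,.03)),("side",side(495,522),(.105,-.19,.03))]
def W(p,X):
    c,s=np.cos(p[2]),np.sin(p[2]); return np.array([p[0]+c*X[0]-s*X[1],p[1]+s*X[0]+c*X[1],X[2]])
r=least_squares(lambda p:np.concatenate([proj(n,W(p,X))-uv for n,uv,X in obs]),[.6,0,0])
p=r.x;print(p,r.fun.round(1)); np.save("p.npy",p)
c,s=np.cos(p[2]),np.sin(p[2])
for nm,n,uv,z in[("grip","top",top(556,255),.136),("grip","side",side(211,289),.136),("tab","top",top(430,362),.095),("tab","side",side(127,285),.095),("nose","top",top(303,375),.041),("nose","side",side(127,275),.041),("plate","side",side(125,175),.04),("plate","top",top(98,350),.05)]:
    X=onz(n,uv,z);d=X-[p[0],p[1],0];print(nm,n,X.round(4),"slicer",round(c*d[0]+s*d[1],4),round(-s*d[0]+c*d[1],4))
for P in[(-.085,-.05,.095),(-.085,-.02,.095),(-.085,-.05,.053)]:
    print(P,(proj("top",W(p,P))-[235,195])*5,(proj("side",W(p,P))-[270,200])*4.8)
E
```

```text
[ 0.57533707  0.0525383  -0.00190799] [-2.  -0.5  0.8  0.8  1.4 -1.1 -1.3 -1.7 -0.8 -0.1  1.6  0.8]
grip top [ 0.5382 -0.0492  0.136 ] slicer -0.0369 -0.1018
grip side [ 0.5253 -0.0487  0.136 ] slicer -0.0499 -0.1014
tab top [0.4795 0.014  0.095 ] slicer -0.0957 -0.0388
tab side [0.4824 0.016  0.095 ] slicer -0.0929 -0.0368
nose top [0.4957 0.0941 0.041 ] slicer -0.0797 0.0414
nose side [0.4872 0.1021 0.041 ] slicer -0.0882 0.0494
plate side [0.4931 0.2179 0.04  ] slicer -0.0826 0.1652
plate top [0.4855 0.2171 0.05  ] slicer -0.0902 0.1644
(-0.085, -0.05, 0.095) [450.38298064 348.20105203] [140.05034593 295.78652917]
(-0.085, -0.02, 0.095) [399.54022907 340.70251622] [136.72294261 265.98046081]
(-0.085, -0.05, 0.053) [449.86379296 390.70720885] [140.54382058 353.7544057 ]
```

```bash
python3 -m crank '[[0,0,0,0,0,-8.1,0],[0,0,0,0,0,-8.1,0],[-0.031,-0.048,0,0,0,0,0],[-0.031,-0.048,0,0,0,0,0],[-0.031,-0.048,0,0,0,0,0],[-0.031,-0.048,0,0,0,0,0],[-0.031,-0.048,0,0,0,0,0],[-0.031,-0.048,0,0,0,0,0],[-0.031,-0.048,0,0,0,0,0],[-0.031,-0.048,0,0,0,0,0],[-0.031,-0.048,0,0,0,0,0],[0,0,0,0,0,0,0]]'
python3 - <<'E'
from h import *
import cv2,pickle
from scipy.spatial.transform import Rotation as R
s=manip.get_state();print(s["tool_pos"],R.from_rotvec(s["eef_rot"]).as_matrix().round(4),s["wrist_force"])
c=manip.get_calibration("wrist");pickle.dump(c,open("w1.pkl","wb"))
cv2.imwrite("pics/w1.png",manip.snapshot("wrist")[:,:,::-1])
E
```

```text
clock: 1.6
tool_pos: [0.4339, 0.093, 0.2382]
eef_rot: [-0.01, -3.141, 0.0]
wrist_force: [-0.7, 0.4, -0.7]
opening: 0.088
gripper_force: 0.0
[0.43393975 0.09302147 0.23821045] [[-1.0e+00  6.1e-03 -8.0e-04]
 [ 6.1e-03  1.0e+00 -3.0e-04]
 [ 8.0e-04 -3.0e-04 -1.0e+00]] [-0.73592616  0.43191483 -0.66143833]
```

View pics/w1.png

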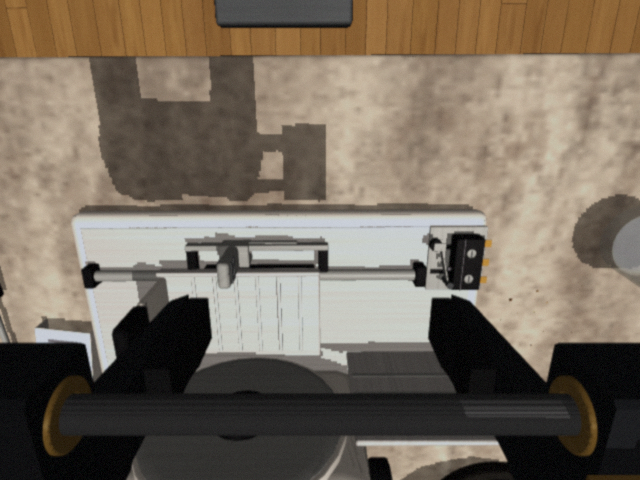

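The wrist view shows the tab at about (228,265), the front bar at u = 188–328, v = 245, and the switch at about (465,262) with its lever on the left at about (440,260). I'll enlarge it.

```bash
python3 - <<'E'
import cv2
a=cv2.imread("pics/w1.png")[205:315,100:500]
cv2.imwrite("pics/w1c.png",cv2.resize(a,None,fx=2,fy=2,interpolation=cv2.INTER_CUBIC)) if 0 else None
t=cv2.resize(a[:,:200],None,fx=4,fy=4,interpolation=cv2.INTER_CUBIC)[:300]
b=cv2.resize(a[:,200:],None,fx=4,fy=4,interpolation=cv2.INTER_CUBIC)[:300]
cv2.imwrite("pics/w1c.png",cv2.vconcat([t,b]))
E
```

```text
(no output)
```

View pics/w1c.png

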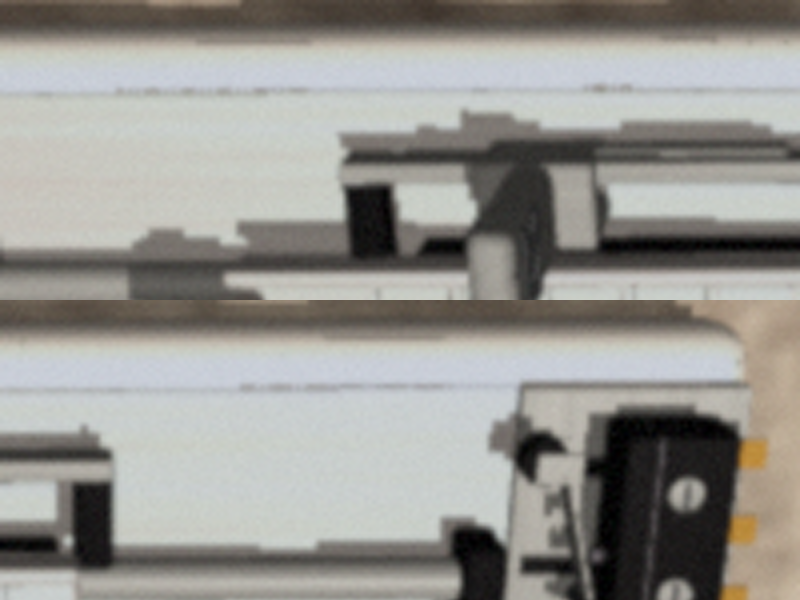

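```bash
python3 - <<'E'
from h import *
import pickle
c=pickle.load(open("w1.pkl","rb"))
for nm,uv,z in[("baseFR",(78,224),.03),("baseFL",(485,221),.03),("tab",(223,275),.095),("tab edgeL",(217.5,270),.095),("tab edgeR",(229,270),.095),("roller",(435,244),.041),("plateL",(430,228),.035),("plateR",(487,228),.035),("tray+y end",(320,355),.06)]:
    print(nm,onz("",uv,z,c).round(4))
P=np.array([.53,-.049,.136]);print(proj("",P,c))
E
```

```text
baseFR [ 0.4559 -0.1259  0.03  ]
baseFL [0.4556 0.2401 0.03  ]
tab [0.4779 0.0173 0.095 ]
tab edgeL [0.4737 0.0135 0.095 ]
tab edgeR [0.4738 0.0223 0.095 ]
roller [0.4733 0.1938 0.041 ]
plateL [0.4603 0.1899 0.035 ]
plateR [0.4606 0.2406 0.035 ]
tray+y end [0.5746 0.0911 0.06  ]
[123.40514942 366.03953987]
```

```bash
python3 -m crank '[[-0.032,-0.0473,0,0,0,0,0],[-0.032,-0.0473,0,0,0,0,0],[-0.032,-0.0473,0,0,0,0,0],[0,0,0.04,0,0,0,0],[0,0,0.04,0,0,0,0],[0,0,0.025,0,0,0,0],[0,0,0,0,0,0,0]]'
python3 - <<'E'
from h import *
import cv2,pickle
pickle.dump(manip.get_calibration("wrist"),open("w2.pkl","wb"))
cv2.imwrite("pics/w2.png",manip.snapshot("wrist")[:,:,::-1])
E
```

```text
clock: 2.52
tool_pos: [0.5274, -0.0446, 0.1325]
eef_rot: [0.001, -3.138, -0.002]
wrist_force: [0.3, -0.5, -0.1]
opening: 0.0884
gripper_force: 0.0
```

View pics/w2.png

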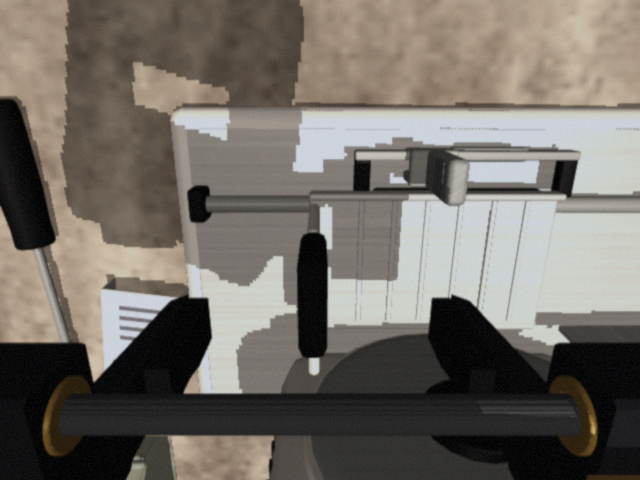

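The grip top is at about (312,295), between the fingertips at u = 210 and 430. The tab top is at about (456,182).

```bash
python3 - <<'E'
from h import *
import pickle
c=pickle.load(open("w2.pkl","rb"))
print(onz("",(312,295),.136,c),onz("",(456,182),.095,c))
E
python3 -m crank '[[0,-0.002,0.024,0,0,0,0],[0,0,0,0,0,0,0.5],[0,0,0,0,0,0,1],[0,0,0,0,0,0,1],[0,0,0,0,0,0,1],[0,0,0,0,0,0,1],[0,0,0,0,0,0,1],[0,0,0,0,0,0,1]]' 25
```

```text
[ 0.51461803 -0.04881258  0.136     ] [0.47868283 0.01584131 0.095     ]
clock: 3.58
tool_pos: [0.5284, -0.0483, 0.1097]
eef_rot: [-0.002, -3.142, -0.0]
wrist_force: [-0.3, -0.3, -0.6]
opening: 0.02
gripper_force: 0.0
```

```bash
python3 -m crank '[[0,0,0,0,0,0,1],[0,0,0,0,0,0,1],[0,0,0,0,0,0,1],[0,0.005,0,0,0,0,1],[0,0.005,0,0,0,0,1],[0,0.005,0,0,0,0,1],[0,0.005,0,0,0,0,1],[0,0,0,0,0,0,1]]'
python3 -m crank '[[0,0.006,0,0,0,0,1],[0,0.006,0,0,0,0,1],[0,0.006,0,0,0,0,1],[0,0.006,0,0,0,0,1]]'
```

```text
clock: 4.58
tool_pos: [0.5284, -0.0285, 0.1097]
eef_rot: [-0.001, -3.141, 0.001]
wrist_force: [-0.2, -2.8, -0.8]
opening: 0.0116
gripper_force: 25.0
clock: 5.08
tool_pos: [0.5284, -0.005, 0.1097]
eef_rot: [-0.002, -3.141, 0.002]
wrist_force: [-2.4, -5.8, -0.3]
opening: 0.012
gripper_force: 25.0
```

```bash
python3 -m crank '[[0,0.004,0,0,0,0,1],[0,0.004,0,0,0,0,1],[0,0.004,0,0,0,0,1],[0,0.004,0,0,0,0,1]]'
python3 -m crank '[[0,0.004,0,0,0,0,1],[0,0.004,0,0,0,0,1],[0,0.004,0,0,0,0,1]]'
```

```text
clock: 5.58
tool_pos: [0.5285, 0.011, 0.1097]
eef_rot: [-0.002, -3.141, 0.002]
wrist_force: [-0.6, -5.6, -0.5]
opening: 0.012
gripper_force: 25.0
clock: 5.95
tool_pos: [0.5285, 0.023, 0.1097]
eef_rot: [-0.002, -3.141, 0.002]
wrist_force: [-0.4, -5.6, 0.4]
opening: 0.0117
gripper_force: 25.0
```

```bash
python3 -m crank '[[0,0.004,0,0,0,0,1],[0,0.004,0,0,0,0,1]]'
```

```text
clock: 6.2
tool_pos: [0.5285, 0.031, 0.1097]
eef_rot: [-0.002, -3.141, 0.002]
wrist_force: [0.3, -6.3, 0.1]
opening: 0.0117
gripper_force: 25.0
```

```bash
for i in 1; do python3 -m crank '[[0,0.003,0,0,0,0,1],[0,0.002,0,0,0,0,1]]' | grep -E "pos|force"; done
```

```text
tool_pos: [0.5285, 0.0354, 0.1097]
wrist_force: [-1.4, -15.8, -1.4]
gripper_force: 25.0
```

```bash
python3 -m crank '[[0,0.003,0,0,0,0,1],[0,0.002,0,0,0,0,1]]'| grep -E "pos|force"
```

```text
tool_pos: [0.5285, 0.0355, 0.1097]
wrist_force: [-4.8, -44.8, -2.5]
gripper_force: 25.0
```

```bash
python3 -m crank '[[0,0.002,0,0,0,0,1],[0,0.002,0,0,0,0,1]]'| grep -E "pos|force"
```

```text
tool_pos: [0.5285, 0.0376, 0.1097]
wrist_force: [-4.2, -50.3, -2.5]
gripper_force: 25.0
```

```bash
python3 -m crank '[[0,-0.004,0,0,0,0,1],[0,0,0,0,0,0,0],[0,0,0,0,0,0,0],[0,0,0,0,0,0,0],[0,0,0,0,0,0,0],[0,0,-0.03,0,0,0,0],[0.025,0.028,-0.03,0,0,0,0],[0.027,0.028,0,0,0,0,0],[0,0,0,0,0,0,0]]'
python3 - <<'E'
from h import *
import cv2,pickle
pickle.dump(manip.get_calibration("wrist"),open("w3.pkl","wb"))
cv2.imwrite("pics/w3.png",manip.snapshot("wrist")[:,:,::-1])
print(manip.get_state()["tool_pos"])
E
```

```text
clock: 8.07
tool_pos: [0.4751, 0.0993, 0.1702]
eef_rot: [-0.003, 3.141, 0.0]
wrist_force: [1.3, -0.7, -0.3]
opening: 0.0876
gripper_force: 0.0
[0.47626037 0.0983986  0.17007   ]
```

View pics/w3.png

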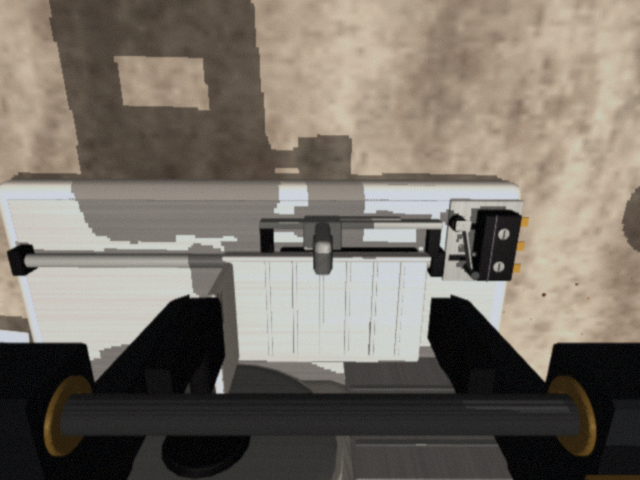

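The carriage's bracket is now against the rail post at (437,250), so it is home. The tab top is at about (323,257) and the roller at about (456,222).

```bash
python3 - <<'E'
from h import *
import pickle
c=pickle.load(open("w3.pkl","rb"))
print(onz("",(323,257),.095,c),onz("",(456,222),.041,c),onz("",(437,240),.05,c))
import cv2
a=cv2.imread("pics/w3.png")[190:300,240:540]
cv2.imwrite("pics/w3c.png",cv2.resize(a,None,fx=2.66,fy=2.66,interpolation=cv2.INTER_CUBIC))
E
```

```text
[0.47788678 0.10004572 0.095     ] [0.47298493 0.19338331 0.041     ] [0.48316691 0.17862148 0.05      ]
```

View pics/w3c.png

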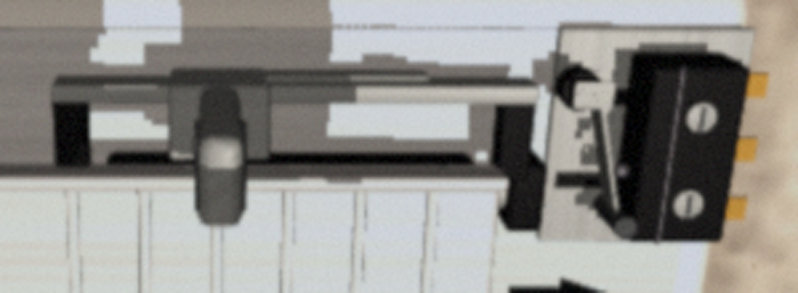

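```bash
python3 -m crank '[[0.0055,0.001,0.03,0,0,0,0],[0,0,0.03,0,0,0,0],[0,0,0.02,0,0,0,0],[0,0,0.011,0,0,0,0],[0,0,0,0,0,0,0.6],[0,0,0,0,0,0,1],[0,0,0,0,0,0,1],[0,0,0,0,0,0,1],[0,0,0,0,0,0,1],[0,0,0,0,0,0,1],[0,0,0,0,0,0,1],[0,0,0,0,0,0,1]]' 30
python3 -m crank '[[0,0,0,0,0,0,1],[0,0,0,0,0,0,1],[0,0,0,0,0,0,1]]'
python3 - <<'E'
from h import *
import pickle
c=pickle.load(open("w3.pkl","rb"))
print(onz("",(401,218),.045,c),onz("",(450.5,222),.041,c))
E
```

```text
clock: 9.62
tool_pos: [0.471, 0.0992, 0.0787]
eef_rot: [-0.002, -3.142, -0.002]
wrist_force: [-0.2, 6.7, 0.5]
opening: 0.0104
gripper_force: 3.1
clock: 10.0
tool_pos: [0.471, 0.0991, 0.0788]
eef_rot: [0.002, 3.142, 0.001]
wrist_force: [0.0, 5.3, 1.0]
opening: 0.0096
gripper_force: 30.0
[0.46894271 0.15394656 0.045     ] [0.47298777 0.18954081 0.041     ]
```

```bash
python3 -m crank '[[0,0.002,0,0,0,0,1],[0,0.002,0,0,0,0,1],[0,0.002,0,0,0,0,1],[0,0.002,0,0,0,0,1],[0,0.002,0,0,0,0,1],[0,0.002,0,0,0,0,1]]' |grep -E "pos|force|clock"
```

```text
clock: 10.75
tool_pos: [0.4711, 0.1093, 0.0787]
wrist_force: [-0.0, -8.9, 1.1]
gripper_force: 30.0
```

```bash
python3 -m crank '[[0,0.002,0,0,0,0,1],[0,0.002,0,0,0,0,1],[0,0.002,0,0,0,0,1],[0,0.002,0,0,0,0,1],[0,0.002,0,0,0,0,1]]' |grep -E "pos|force|clock"
```

```text
clock: 11.38
tool_pos: [0.4711, 0.1193, 0.0787]
wrist_force: [-1.4, -8.4, 0.9]
gripper_force: 30.0
```

```bash
python3 -m crank '[[0,0.001,0,0,0,0,1],[0,0.001,0,0,0,0,1],[0,0.001,0,0,0,0,1],[0,0.001,0,0,0,0,1],[0,0.001,0,0,0,0,1],[0,0.001,0,0,0,0,1]]' |grep -E "pos|force|clock"
```

```text
clock: 12.12
tool_pos: [0.4711, 0.1253, 0.0787]
wrist_force: [-0.9, -8.1, 0.6]
gripper_force: 30.0
```

```bash
python3 -m crank '[[0,0.001,0,0,0,0,1],[0,0.001,0,0,0,0,1]]' |grep -E "pos|force|clock";python3 -m crank '[[0,0.001,0,0,0,0,1],[0,0.001,0,0,0,0,1]]' |grep -E "pos|force|clock"
```

```text
clock: 12.38
tool_pos: [0.4711, 0.1273, 0.0787]
wrist_force: [-1.9, -8.6, 0.0]
gripper_force: 30.0
clock: 12.62
tool_pos: [0.4711, 0.1293, 0.0787]
wrist_force: [-1.0, -8.3, 1.4]
gripper_force: 30.0
```

Tracking is clean, so I'll use smaller steps and watch for the 3 N touch.

```bash
python3 -m crank '[[0,0.0005,0,0,0,0,1],[0,0.0005,0,0,0,0,1]]' |grep -E "pos|wrist";python3 -m crank '[[0,0.0005,0,0,0,0,1],[0,0.0005,0,0,0,0,1]]' |grep -E "pos|wrist"
```

```text
tool_pos: [0.4711, 0.1303, 0.0788]
wrist_force: [0.6, -9.3, 0.6]
tool_pos: [0.4711, 0.1313, 0.0787]
wrist_force: [-1.1, -9.8, 0.9]
```

```bash
python3 -m crank '[[0,0.0005,0,0,0,0,1],[0,0.0005,0,0,0,0,1]]' |grep -E "pos|wrist";python3 -m crank '[[0,0.0005,0,0,0,0,1],[0,0.0005,0,0,0,0,1]]' |grep -E "pos|wrist"
```

```text
tool_pos: [0.4711, 0.1323, 0.0787]
wrist_force: [-0.3, -9.7, 1.8]
tool_pos: [0.4711, 0.1333, 0.0787]
wrist_force: [-0.6, -9.5, 1.4]
```

```bash
python3 -m crank '[[0,0.0005,0,0,0,0,1],[0,0.0005,0,0,0,0,1]]' |grep -E "pos|wrist";python3 -m crank '[[0,0.0005,0,0,0,0,1],[0,0.0005,0,0,0,0,1]]' |grep -E "pos|wrist"
```

```text
tool_pos: [0.4711, 0.1343, 0.0787]
wrist_force: [-0.8, -9.6, 0.6]
tool_pos: [0.4711, 0.135, 0.0788]
wrist_force: [-1.7, -13.1, 1.4]
```

Touch was at about y = 0.1346. The click should come at about 0.139–0.1395.

```bash
for k in 1; do python3 -m crank '[[0,0.0005,0,0,0,0,1],[0,0.0005,0,0,0,0,1]]' |grep -E "pos|wrist";python3 -m crank '[[0,0.0005,0,0,0,0,1],[0,0.0005,0,0,0,0,1]]' |grep -E "pos|wrist"; done
```

```text
tool_pos: [0.4711, 0.1358, 0.0787]
wrist_force: [-0.9, -12.3, 1.5]
tool_pos: [0.4711, 0.1367, 0.0788]
wrist_force: [-1.3, -14.3, 1.4]
```

```bash
python3 -m crank '[[0,0.0005,0,0,0,0,1]]' |grep -E "pos|wrist";python3 -m crank '[[0,0.0005,0,0,0,0,1]]' |grep -E "pos|wrist";python3 -m crank '[[0,0.0003,0,0,0,0,1]]' |grep -E "pos|wrist"
```

```text
tool_pos: [0.4711, 0.1372, 0.0788]
wrist_force: [-0.8, -12.5, 2.0]
tool_pos: [0.4711, 0.1377, 0.0788]
wrist_force: [-1.4, -12.7, 2.0]
tool_pos: [0.4711, 0.138, 0.0787]
wrist_force: [-0.4, -12.9, 2.5]
```

```bash
python3 -m crank '[[0,0.0003,0,0,0,0,1]]' |grep -E "pos|wrist";python3 -m crank '[[0,0.0003,0,0,0,0,1]]' |grep -E "pos|wrist";python3 -m crank '[[0,0.0003,0,0,0,0,1]]' |grep -E "pos|wrist"
```

```text
tool_pos: [0.4711, 0.1383, 0.0788]
wrist_force: [-1.1, -13.3, 1.3]
tool_pos: [0.4711, 0.1384, 0.0787]
wrist_force: [-0.5, -15.0, 1.6]
tool_pos: [0.4711, 0.1386, 0.0788]
wrist_force: [-1.2, -16.0, 1.6]
```

```bash
python3 -m crank '[[0,0.0003,0,0,0,0,1]]' |grep -E "pos|wrist"; python3 -m crank '[[0,0,0,0,0,0,1]]' |grep -E "pos|wrist"
```

```text
tool_pos: [0.4711, 0.1389, 0.0787]
wrist_force: [-1.3, -14.2, 2.7]
tool_pos: [0.4711, 0.1389, 0.0788]
wrist_force: [-0.9, -15.4, 1.3]
```

The step to 5.5 N came at about 0.1384 (0.085 rad), so the click should come at about 0.1396 and be complete at about 0.140.

```bash
python3 -m crank '[[0,0.0003,0,0,0,0,1]]' |grep -E "pos|wrist"; python3 -m crank '[[0,0.0003,0,0,0,0,1]]' |grep -E "pos|wrist"
```

```text
tool_pos: [0.4711, 0.1391, 0.0787]
wrist_force: [-1.2, -16.7, 1.4]
tool_pos: [0.4711, 0.1394, 0.0788]
wrist_force: [-1.7, -16.5, 2.7]
```

```bash
python3 -m crank '[[0,0.0002,0,0,0,0,1]]' |grep -E "pos|wrist"; python3 -m crank '[[0,0,0,0,0,0,1]]' |grep -E "pos|wrist"
```

```text
tool_pos: [0.4711, 0.1396, 0.0788]
wrist_force: [-1.4, -15.9, 2.9]
tool_pos: [0.4711, 0.1396, 0.0788]
wrist_force: [-1.3, -15.1, 1.4]
```

```bash
python3 -m crank '[[0,0.0002,0,0,0,0,1]]' |grep -E "pos|wrist"; python3 -m crank '[[0,0,0,0,0,0,1]]' |grep -E "pos|wrist"
```

```text
tool_pos: [0.4711, 0.14, 0.0787]
wrist_force: [-1.0, -10.8, 0.6]
tool_pos: [0.4711, 0.1403, 0.0787]
wrist_force: [-0.5, -11.2, 1.8]
```

```bash
python3 -m crank '[[0,0.0002,0,0,0,0,1]]' |grep -E "pos|wrist"; python3 -m crank '[[0,0,0,0,0,0,1]]' |grep -E "pos|wrist"
```

```text
tool_pos: [0.4711, 0.1405, 0.0787]
wrist_force: [-1.0, -12.3, 1.5]
tool_pos: [0.4711, 0.1405, 0.0787]
wrist_force: [-1.3, -12.5, 2.3]
```

Click: the push fell from about 16 N to 11 N. I'll relax the arm's push in small steps before letting go, so the dog isn't nudged.

```bash
python3 -m crank '[[0,-0.0004,0,0,0,0,1],[0,0,0,0,0,0,1]]' |grep -E "pos|wrist"; python3 -m crank '[[0,-0.0003,0,0,0,0,1],[0,0,0,0,0,0,1]]' |grep -E "pos|wrist"
```

```text
tool_pos: [0.4711, 0.1405, 0.0788]
wrist_force: [-0.2, -10.0, 1.3]
tool_pos: [0.4711, 0.1404, 0.0787]
wrist_force: [0.0, -7.8, 2.0]
```

```bash
python3 -m crank '[[0,-0.0006,0,0,0,0,1],[0,0,0,0,0,0,1]]' |grep -E "pos|wrist"; python3 -m crank '[[0,-0.0004,0,0,0,0,1],[0,0,0,0,0,0,1]]' |grep -E "pos|wrist"
```

```text
tool_pos: [0.4711, 0.1404, 0.0787]
wrist_force: [-1.3, -6.0, 0.6]
tool_pos: [0.4711, 0.1404, 0.0788]
wrist_force: [-0.6, -5.1, 0.5]
```

```bash
python3 -m crank '[[0,-0.0006,0,0,0,0,1],[0,-0.0004,0,0,0,0,1],[0,0,0,0,0,0,1]]' |grep -E "pos|wrist"
```

```text
tool_pos: [0.4711, 0.1402, 0.0788]
wrist_force: [0.3, 2.9, -0.9]
```

```bash
python3 -m crank '[[0,0.0003,0,0,0,0,1],[0,0,0,0,0,0,0.7],[0,0,0,0,0,0,0],[0,0,0,0,0,0,0],[0,0,0,0,0,0,0],[0,0,-0.03,0,0,0,0],[0,0,-0.05,0,0,0,0],[0,0,-0.02,0,0,0,0],[-0.023,-0.052,0,0,0,0,0],[-0.022,-0.052,0,0,0,0,0],[0,0,0,0,0,0,0],[0,0,0,0,0,0,0]]' 
python3 - <<'E'
from h import *
import cv2,pickle
pickle.dump(manip.get_calibration("wrist"),open("w4.pkl","wb"))
cv2.imwrite("pics/w4.png",cv2.resize(manip.snapshot("wrist")[120:360,240:640,::-1],None,fx=2,fy=2,interpolation=cv2.INTER_CUBIC))
print(manip.get_state()["tool_pos"])
E
```

```text
clock: 19.5
tool_pos: [0.5156, 0.0362, 0.1786]
eef_rot: [-0.002, -3.141, -0.001]
wrist_force: [-0.8, -0.1, -0.4]
opening: 0.0883
gripper_force: 0.0
[0.51550368 0.0367245  0.17867918]
```

View pics/w4.png

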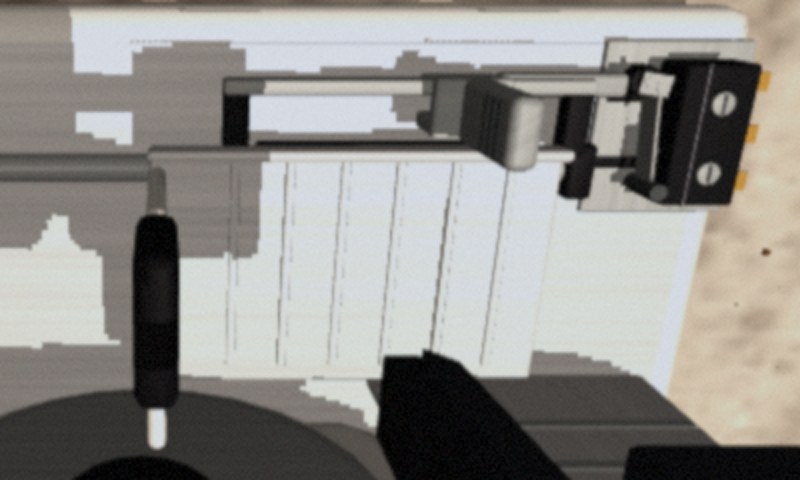

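The grip is at u≈318, centred between the fingers, and the dog's nose is holding the lever in. Next I'll grip it, draw the carriage away and check the reading.

```bash
python3 -m crank '[[0,0,0.04,0,0,0,0],[0,0,0.029,0,0,0,0],[0,0,0,0,0,0,0.7],[0,0,0,0,0,0,1],[0,0,0,0,0,0,1],[0,0,0,0,0,0,1],[0,0,0,0,0,0,1],[0,0,0,0,0,0,1],[0,0,0,0,0,0,1],[0,0,0,0,0,0,1],[0,0,0,0,0,0,1],[0,0,0,0,0,0,1]]' 30
python3 -m crank '[[0,-0.001,0,0,0,0,1],[0,-0.003,0,0,0,0,1],[0,-0.006,0,0,0,0,1],[0,-0.006,0,0,0,0,1],[0,-0.006,0,0,0,0,1],[0,-0.006,0,0,0,0,1],[0,-0.006,0,0,0,0,1],[0,-0.006,0,0,0,0,1],[0,-0.006,0,0,0,0,1],[0,-0.004,0,0,0,0,1],[0,0,0,0,0,0,1]]'
```

```text
clock: 21.05
tool_pos: [0.516, 0.0353, 0.1097]
eef_rot: [-0.002, -3.141, 0.002]
wrist_force: [-2.1, -4.9, 0.8]
opening: 0.0119
gripper_force: 30.0
clock: 22.42
tool_pos: [0.5159, -0.0143, 0.1097]
eef_rot: [-0.002, -3.142, -0.0]
wrist_force: [0.3, 1.8, -0.5]
opening: 0.0118
gripper_force: 30.0
```

```bash
python3 -m crank '[[0,0.002,0,0,0,0,1],[0,0.005,0,0,0,0,1],[0,0.006,0,0,0,0,1],[0,0.006,0,0,0,0,1],[0,0.006,0,0,0,0,1],[0,0.006,0,0,0,0,1],[0,0.005,0,0,0,0,1],[0,0.003,0,0,0,0,1],[0,0.002,0,0,0,0,1],[0,0.001,0,0,0,0,1]]'|grep -E "pos|wrist"
python3 -m crank '[[0,0.001,0,0,0,0,1],[0,0.001,0,0,0,0,1],[0,0.001,0,0,0,0,1]]'|grep -E "pos|wrist"
python3 -m crank '[[0,0.0005,0,0,0,0,1],[0,0.0005,0,0,0,0,1]]'|grep -E "pos|wrist"
python3 -m crank '[[0,0.0005,0,0,0,0,1],[0,0.0005,0,0,0,0,1]]'|grep -E "pos|wrist"
python3 -m crank '[[0,0.0005,0,0,0,0,1],[0,0.0005,0,0,0,0,1]]'|grep -E "pos|wrist"
```

```text
tool_pos: [0.516, 0.0271, 0.1097]
wrist_force: [0.1, -5.7, -1.4]
tool_pos: [0.516, 0.0299, 0.1097]
wrist_force: [-1.0, -8.5, -0.4]
tool_pos: [0.516, 0.0304, 0.1097]
wrist_force: [0.2, -8.7, 0.1]
tool_pos: [0.516, 0.0314, 0.1097]
wrist_force: [-1.2, -8.9, -1.0]
tool_pos: [0.516, 0.0324, 0.1097]
wrist_force: [-1.9, -8.8, -0.8]
```

```bash
python3 -m crank '[[0,0.0005,0,0,0,0,1],[0,0.0005,0,0,0,0,1]]'|grep -E "pos|wrist"
python3 -m crank '[[0,0.0005,0,0,0,0,1]]'|grep -E "pos|wrist"
python3 -m crank '[[0,0.0005,0,0,0,0,1]]'|grep -E "pos|wrist"
python3 -m crank '[[0,0.0003,0,0,0,0,1]]'|grep -E "pos|wrist"
python3 -m crank '[[0,0.0003,0,0,0,0,1]]'|grep -E "pos|wrist"
python3 -m crank '[[0,0.0003,0,0,0,0,1]]'|grep -E "pos|wrist"
python3 -m crank '[[0,0.0003,0,0,0,0,1]]'|grep -E "pos|wrist"
```

```text
tool_pos: [0.516, 0.0333, 0.1097]
wrist_force: [-0.8, -11.1, -0.1]
tool_pos: [0.516, 0.0336, 0.1097]
wrist_force: [-2.0, -11.9, -0.1]
tool_pos: [0.516, 0.0341, 0.1098]
wrist_force: [-1.1, -11.3, -1.5]
tool_pos: [0.516, 0.0344, 0.1097]
wrist_force: [-1.5, -12.1, -0.5]
tool_pos: [0.516, 0.0349, 0.1097]
wrist_force: [-1.1, -7.4, -1.1]
tool_pos: [0.516, 0.0354, 0.1098]
wrist_force: [-0.5, -10.4, -0.5]
tool_pos: [0.516, 0.0353, 0.1097]
wrist_force: [-1.3, -12.9, 0.2]
```

It clicked again at about 0.0347 and met the stop at 0.0354. I'll seat it firmly, relax and release.

```bash
python3 -m crank '[[0,0.0008,0,0,0,0,1],[0,0.0008,0,0,0,0,1],[0,0,0,0,0,0,1]]'|grep -E "pos|wrist"
python3 -m crank '[[0,-0.001,0,0,0,0,1],[0,-0.001,0,0,0,0,1],[0,0,0,0,0,0,1]]'|grep -E "pos|wrist"
```

```text
tool_pos: [0.516, 0.0354, 0.1097]
wrist_force: [-3.0, -20.2, -1.3]
tool_pos: [0.516, 0.0354, 0.1097]
wrist_force: [0.1, -8.9, -0.7]
```

```bash
python3 -m crank '[[0,-0.0006,0,0,0,0,1],[0,0,0,0,0,0,1]]'|grep -E "pos|wrist"
python3 -m crank '[[0,0,0,0,0,0,0.7],[0,0,0,0,0,0,0],[0,0,0,0,0,0,0],[0,0,0,0,0,0,0],[0,0,0,0,0,0,0],[0,0,-0.03,0,0,0,0],[0,0,-0.05,0,0,0,0],[0,0,-0.02,0,0,0,0],[0,0,0,0,0,0,0],[0,0,0,0,0,0,0]]'
python3 - <<'E'
import cv2,numpy as np
from h import *
g=manip.snapshot("wrist")[120:360,240:640,::-1]
g=cv2.resize(g,None,fx=2,fy=2,interpolation=cv2.INTER_CUBIC); a=cv2.imread("pics/w4.png")
print(manip.get_state()["tool_pos"])
for n,(x0,x1,y0,y1) in dict(tab=(440,545,60,170),switch=(595,760,50,200),grip=(120,200,200,400)).items():
    A=np.float32(a[y0:y1,x0:x1,1]);B=np.float32(g[y0:y1,x0:x1,1]);print(n,cv2.phaseCorrelate(A,B))
E
```

```text
tool_pos: [0.516, 0.0353, 0.1098]
wrist_force: [-0.9, -6.7, -0.4]
clock: 28.05
tool_pos: [0.5155, 0.0363, 0.2086]
eef_rot: [-0.002, -3.14, -0.0]
wrist_force: [-0.1, 0.5, 0.3]
opening: 0.0882
gripper_force: 0.0
[0.51547741 0.0362597  0.20845635]
tab ((0.7242527969994086, 0.13026490523412093), 0.2751265973220637)
switch ((430.46801358434425, -113.56704814204352), 0.0002085524664984809)
grip ((0.5574245050585631, -38.44309531494301), 0.01995337200164795)
```

```bash
python3 -m crank '[[0,0.0005,0.03,0,0,0,0],[0,0,0,0,0,0,0],[0,0,0,0,0,0,0]]' |grep pos
python3 - <<'E'
import cv2,numpy as np
from h import *
g=manip.snapshot("wrist")[120:360,240:640,::-1]
g=cv2.resize(g,None,fx=2,fy=2,interpolation=cv2.INTER_CUBIC); a=cv2.imread("pics/w4.png")
print(manip.get_state()["tool_pos"])
for n,(x0,x1,y0,y1) in dict(tab=(440,545,60,170),switch=(595,760,50,200),lever=(630,670,70,200),grip=(120,200,200,400)).items():
    A=np.float32(a[y0:y1,x0:x1,1]);B=np.float32(g[y0:y1,x0:x1,1]);print(n,cv2.phaseCorrelate(A,B),abs(A-B).mean())
E
```

```text
tool_pos: [0.5162, 0.0367, 0.18]
[0.51632232 0.03663855 0.18036366]
tab ((-0.03730194467669179, -0.7748078332230932), 0.5844384760032465) 15.676277
switch ((-3.9794390688547594, -1.366051542868604), 0.4542803351790817) 20.683758
lever ((-0.18682355047134536, -0.4893628991796959), 0.41307434753135397) 24.962116
grip ((-0.5129881404478382, -3.866088779093033), 0.6560772376060486) 9.270812
```

```bash
python3 -c "
from plant import manip
print(manip.close_job())"
```

```text
the job is handed in; nothing more can be done
None
```

The trip dog is set and the job is handed in. The carriage is home against its stop with the switch clicked. I drew it 50 mm away and pushed it home again, and the switch clicked just before the stop. The gripper is clear and nothing else on the worktop was touched. I judged the clicks and the lever's release by push force, not by a direct lever reading.

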